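# Tip the delivery carton into the barcode reader's field

## Task

A delivery carton stands on end just short of the taped reading field of the barcode reader, with its label side turned away from the field. Push it along the bench, still standing, until its leading bottom edge is just past the near strip of tape, then tip it over towards the reader so that it comes down flat on its back wholly inside the taped outline, label up; it must not come down outside and be shoved in. Only push it, never lift it, and leave the reader, the bottle, the tube rack and the tape roll alone.

Things in the scene. Friction and masses are not known exactly. Their poses are not given: they have to be found in the camera images.
- carton: Closed rigid cardboard carton, 90 mm deep (x) x 120 wide (y) x 170 tall (z), about 0.4 kg, standing; origin at the centre of its underside. White label with black bars on its -x side, away from the field; its back (+x) faces the field. Pushed level below 50 mm it slides upright; above 110 mm it tips about its far bottom edge and falls once leaned 28 degrees. Too thick to span with most grippers.
- field: Reading field: a fixed flat rectangle of black tape 19 mm wide on the white bench, clear inside 230 mm along its x, 180 along its y. Origin at its centre, +x towards the reader. The carton comes in over the tape at the -x end and falls along +x. It starts with its back 25 to 70 mm short of the clear inside, up to 20 mm off the middle line and 0.2 rad off square.
- reader: Barcode reader, fixed: grey base 85 x 110 x 16 mm, thin dark gooseneck and a black head that leans over the field's far end, 205 mm tall in all. Origin at the centre of the base's underside, 235 mm from the field's centre along the field's +x; the head's lower tip reaches 45 mm towards the field from there, at 150 to 200 mm height.
- bottle: Small reagent bottle, 56 mm diameter, 105 mm tall, blue cap, loose, standing beside the field on its -y side. Origin at the centre of its underside.
- rack: White tube rack 150 x 62 mm (its x and y) with capped tubes, 80 mm tall in all, loose, standing beside the field on its +y side. Origin at the centre of its underside.
- roll: Roll of black tape lying flat, 84 mm outer diameter, 19 mm high, loose, to the -y side of the carton's way. Origin at the centre of its underside.
- foot_left (a point): Corner of the carton's back (+x side): bottom end, +y side. The carton tips about the line foot_left to foot_right.
- foot_right (a point): Corner of the carton's back: bottom end, -y side.
- head_left (a point): Corner of the carton's back: top end, +y side, 170 mm from foot_left.
- head_right (a point): Corner of the carton's back: top end, -y side, 170 mm from foot_right.
Not all that is in view belongs to the job. What is shaped like the bottle but pink is not meant.

How it is judged:
On the way:
1. the carton, still standing, has been pushed until its foot is over the near tape (x of each of foot_left, foot_right in the frame of field above -0.134 m and angle between carton's own z axis and vertical below 0.3 rad), for 0.05 s.
At the end, for the whole second after the job is handed in: The carton lies at rest flat on its back, label up (within 5 degrees), all four corners of its back inside the taped outline (no more than 10 mm onto the tape); bottle, rack and roll stand where they were, within 15 mm (angle between carton's own x axis and vertical above 3.05 rad and x of foot_left in the frame of field between -0.125 and 0.125 m and y of foot_left in the frame of field between -0.1 and 0.1 m and x of foot_right in the frame of field between -0.125 and 0.125 m and y of foot_right in the frame of field between -0.1 and 0.1 m and x of head_left in the frame of field between -0.125 and 0.125 m and y of head_left in the frame of field between -0.1 and 0.1 m and x of head_right in the frame of field between -0.125 and 0.125 m and y of head_right in the frame of field between -0.1 and 0.1 m and distance of each of bottle, rack, roll from where it was at the start of the episode below 0.015 m and angle between each of bottle, rack, roll's own z axis and vertical below 0.1 rad and linear speed of carton below 0.02 m/s and angular speed of carton below 0.1 rad/s); the robot touches nothing.
It fails at once if the carton was lifted off the bench or tipped towards its label side (its back bottom edge rose 15 mm) (height (world z) of each of foot_left, foot_right above 0.015 m).
It fails at once if the carton came down outside the taped outline (angle between carton's own z axis and vertical above 1.45 rad and not (x of foot_left in the frame of field between -0.125 and 0.125 m and y of foot_left in the frame of field between -0.1 and 0.1 m and x of foot_right in the frame of field between -0.125 and 0.125 m and y of foot_right in the frame of field between -0.1 and 0.1 m and x of head_left in the frame of field between -0.125 and 0.125 m and y of head_left in the frame of field between -0.1 and 0.1 m and x of head_right in the frame of field between -0.125 and 0.125 m and y of head_right in the frame of field between -0.1 and 0.1 m)).
It fails at once if the reader was pushed (contact force between reader and anything else above 2 N).
It fails at once if a bystander was shifted by 15 mm or tipped (distance of any of bottle, rack, roll from where it was at the start of the episode above 0.015 m or angle between any of bottle, rack, roll's own z axis and vertical above 0.1 rad).
It also fails if it takes over 45 s, if anything falls off the work surface, if the arm or the gripper's body presses on something with over 40 N, if the wrist force passes 120 N, or if a joint passes its speed limit or range.

## Robot

A 6-joint arm with a two-finger parallel gripper is mounted at the origin on the work surface. World frame = base frame: x ahead of the robot, y to its left, z up, the work surface at z = 0. Lengths are in m, angles in rad, forces in N, time in s.
With the tool pointing down it reaches from about 0.375 to 0.975 m from the base axis. Payload 3.8 kg.
Tool frame: the origin (TCP) lies at the very end of the fingers, on their centre line; the grasp point (between the pads) lies 19 mm behind it; y points along the fingers, x is the direction in which the jaws open and shut, and the axes are right-handed (so a half turn about y gives the same grasp; the last joint's range is limited). The gripper opens to 85 mm and grips with 20 to 120 N. Pads are 22 mm wide; open, the fingers measure 114 mm over their backs; the gripper's body (76 mm by 85 mm) begins 54 mm behind the grasp point. The pads swing forward as they close: fully open they stand 13 mm farther back than shut.
Start: joints at [1.238, 0.264, 1.604, -0, 1.274, -0.037], TCP at [0.197, 0.646, 0.231] pointing down, gripper open.
Joint ranges: [-2.63, 2.63], [-0.94, 2.18], [0.31, 2.57], [-1.31, 4.45], [0, 2.66], [-2.55, 2.55]. Speed limits (rad/s): [2.57, 2.57, 3.14, 3.14, 3.14, 3.14].

## Interface

Orientations are given as a rotation vector (axis times angle).
In Python, from workcell import bot, cams gives the robot as it stands.
- The arm moves only by the tool play_rows, never from a script. Its argument "motion" is a list of rows, each a list of 2 entries, a list of its own where there are three numbers: the shift along the world's x, y, z normalised to -1 to 1, where 1 is 400 mm, then the turn, a rotation vector about the world's x, y, z normalised to -1 to 1, where 1 is pi/4 rad. In form: [[[tx, ty, tz], [ax, ay, az]], ...]. A call has 1 to 10 rows; each row is the pose to reach, as a shift and turn from the pose commanded when the call began; what a row does not reach only later rows make up. A row lasts 1/8 s, in which the tool goes at most 62.5 mm and 10.7 degrees, less where a joint would pass 70% of its speed; a pose out of reach is approached as far as the arm can. A call with a number of a shift or a turn outside -1 to 1 is refused whole. A call with a gripper value outside its range is refused whole. "gripper" is the closure, from 0 (fully open) to 1 (shut), set as the call begins (left out, the last holds). The fingers move at their own pace and stop on an object; "squeeze" is the grip in N (left out, the last holds). Time passes only in rows, so rows that repeat a pose let the fingers close. It gives the time, the measured TCP pose, the force and the opening at its end, in the units of the state.
- bot.read_state(): the state, without advancing time (a new reading comes with each control period).
- cams.read_camera(name): name is "scene" or "top" or "wrist"; returns (picture, depth): 400x640x3 uint8, red, green, blue; 400x640 float32, m along the optical axis (not along the pixel's ray), 0 where there is no reading.
- cams.calibration(name): a dict with "mtx" (3x3 intrinsics, pixels), "R" (3x3) and "t" (3): a world point X has camera coordinates R X + t; the wrist camera has in their place "tool_from_camera" (4x4, takes a point from camera to tool coordinates, whose origin is the TCP and whose axes are the tool frame's). Camera axes: x right, y down, z forward; pixel columns grow to the right and rows downward; lengths in m; the calibration is good to about 2 mm. A picture is of the moment at which its call begins: read the wrist's pose just before it. calibration takes no time and is no camera call.
- bot.finish_job(): hands the job in, once; it reports no verdict.
Trained networks look in the newest picture that a camera, given by its name, has taken for a name from the list of things; names that differ only in an ending like _2 or _b are one class to them, and where a whole thing is asked for, a point or a joint stands for the part that bears it (a point fixed in the world has none). Each returns a list of dicts, best first, with "conf" (0 to 1); they miss things now and then, are a little off and sometimes report something else, mostly with a low value. They report only what shows in the picture. A call takes as long as a camera call. They do not tell look-alikes from the thing itself.
- cams.recognise(camera, label): "xyz" ([x, y, z] in m, in the coordinates of the camera as it stood for that picture, good to about 4 mm: the middle of the surface that is visible of it).
- cams.regions_of(camera, label): "mask" (400x640 bool, what is visible of it).
- cams.mark_of(camera, label): "xyz" ([x, y, z] in m, in the coordinates of the camera as it stood for that picture, good to about 4 mm: a listed point, or the origin of a listed thing).
The state is a dict: "time": time; "q": joint angles; "joint_vel": joint speeds; "joint_torque": joint torques, N m; "tool_pos": TCP position; "tcp_rot": TCP orientation; "wrist_force": force on the tool from outside, world axes, zero at the start; "torque": the same for the moment, N m; "width": opening from 0.0 (shut) to 1.0 (fully open).
Only numpy, scipy, OpenCV 4.12 (cv2) and the standard library are available. Lean on these libraries where they do the work, as an engineer would, in place of code of your own. Each camera call takes 0.05 s, during which the arm holds its last target.

## Working session

There is one attempt and no reset: what is moved stays moved. The work goes in short steps, Python scripts to look and compute and a tool call to move; the robot and the scene stay as the last step left them, time stands still between calls to the robot, and variables do not carry over. Pictures are saved under pics/ and viewed, and the job is handed in when it is done.

Besides the shell and the picture viewer there is one more tool, called after ">>>" by a JSON object that holds its "name" and its "arguments", one argument or row to a line. play_rows: Moves the arm, as the interface text tells. Its arguments: {"type":"object","properties":{"motion":{"type":"array","items":{"type":"array"}},"gripper":{"type":"number"},"squeeze":{"type":"number"}},"required":["motion"]}

```bash
mkdir -p pics; cat > h.py <<'E'
import numpy as np, cv2
from workcell import bot, cams
def w(cam,p):
    c=cams.calibration(cam); return np.array(c["R"]).T@(np.array(p)-np.array(c["t"]))
def shot(cam,name):
    im,d=cams.read_camera(cam); cv2.imwrite(f"pics/{name}.png",im[:,:,::-1]); return im,d
E
python3 - <<'E'
from h import *
for c in ("scene","top"):
    im,d=shot(c,c+"0"); np.savez(c+"0.npz",im=im,d=d)
    for n in ["carton","field","reader","bottle","rack","roll","foot_left","foot_right","head_left","head_right"]:
        try: print(c,n,[(w(c,r["xyz"]).round(3).tolist(),round(r["conf"],2)) for r in cams.mark_of(c,n)])
        except Exception as e: print(n,e)
print(bot.read_state())
E
```

```text
scene carton []
scene field []
scene reader [([0.564, 0.368, 0.001], 0.73)]
scene bottle [([0.795, 0.299, -0.0], 0.88), ([0.755, 0.191, 0.003], 0.57)]
scene rack [([0.758, 0.192, 0.001], 0.74), ([0.412, 0.166, -0.003], 0.69)]
scene roll [([0.81, 0.02, 0.0], 0.81), ([0.561, 0.368, 0.004], 0.24)]
scene foot_left [([0.529, -0.033, 0.169], 0.51)]
scene foot_right [([0.645, -0.002, 0.001], 0.93)]
scene head_left [([0.529, -0.035, 0.173], 0.87)]
scene head_right [([0.648, -0.004, 0.171], 0.68)]
top carton [([0.602, -0.063, -0.001], 0.66)]
top field []
top reader [([0.567, 0.369, -0.002], 0.73), ([0.643, -0.01, 0.172], 0.45)]
top bottle [([0.759, 0.189, 0.002], 0.84), ([0.797, 0.302, -0.001], 0.57)]
top rack [([0.411, 0.172, 0.003], 0.67)]
top roll [([0.81, 0.024, -0.001], 0.88)]
top foot_left [([0.531, -0.038, 0.001], 0.87)]
top foot_right []
top head_left [([0.533, -0.036, 0.167], 0.6)]
top head_right []
{'time': 1.1, 'q': array([ 1.23810109e+00,  2.63923563e-01,  1.60399485e+00,  1.05278628e-05,
        1.27367442e+00, -3.68995718e-02]), 'joint_vel': array([ 1.38049201e-04, -1.35808006e-05,  6.11240606e-04, -8.72878336e-05,
       -2.49608655e-03, -4.35497720e-04]), 'joint_torque': array([ 9.45523752e-04, -5.15098393e+01, -3.67725348e+01, -1.01603175e-04,
        1.05854673e-03,  3.26471202e-06]), 'tool_pos': array([0.19676332, 0.64569133, 0.23126661]), 'tcp_rot': array([-1.33472501, -0.98858202,  0.98859171]), 'wrist_force': array([0.41253382, 0.33986111, 0.54338294]), 'torque': array([ 0.05212549, -0.0681328 ,  0.01981846]), 'width': 1.0019213400814166}
```

View pics/scene0.png

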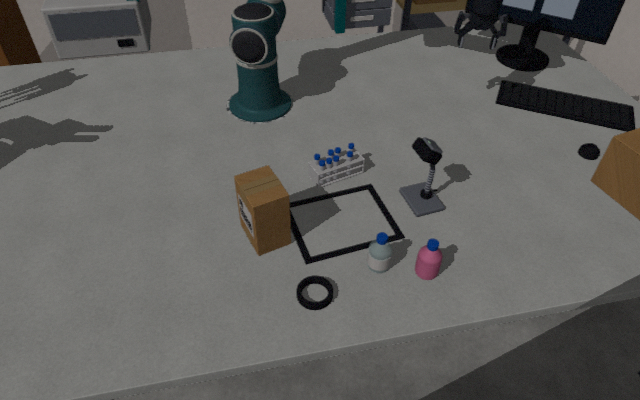

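View pics/top0.png

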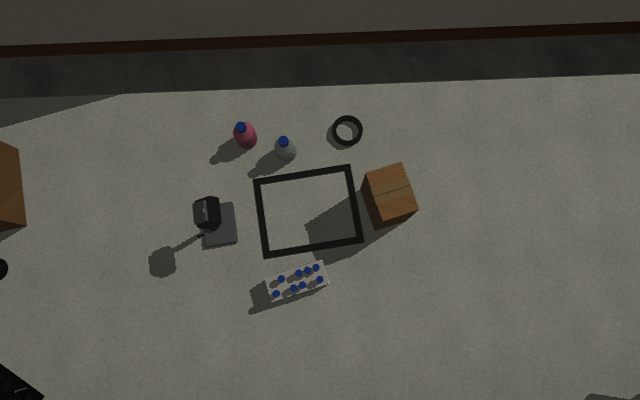

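The bottle meant is the clear one at top (286,147) and scene (380,252). The pink look-alike is at top (245,134). The carton is at top (390,194), the field is centred near (308,210), and the reader is at (218,224). Next I fit the field and the carton exactly.

```bash
cat >> h.py <<'E'
def pts(cam,d):
    c=cams.calibration(cam);K=np.array(c["mtx"]);v,u=np.mgrid[0:400,0:640]
    P=np.stack([(u-K[0,2])/K[0,0]*d,(v-K[1,2])/K[1,1]*d,d],-1)
    return (P-np.array(c["t"]))@np.array(c["R"])
def ray(cam,uv,z):
    c=cams.calibration(cam);K=np.array(c["mtx"]);R=np.array(c["R"]);t=np.array(c["t"])
    C=-R.T@t; uv=np.atleast_2d(uv).astype(float)
    D=np.c_[(uv[:,0]-K[0,2])/K[0,0],(uv[:,1]-K[1,2])/K[1,1],np.ones(len(uv))]@R
    s=(z-C[2])/D[:,2]; return C+D*s[:,None]
def carton_top(im,d,zr=(0.15,0.19)):
    P=pts("top",d); m=(d>0)&(P[...,2]>zr[0])&(P[...,2]<zr[1])&(P[...,0]>.4)&(P[...,0]<.8)&(P[...,1]>-.25)&(P[...,1]<.2)
    v,u=np.nonzero(m); X=ray("top",np.c_[u,v],0.17)[:,:2]
    r=cv2.minAreaRect(X.astype(np.float32)); return r,cv2.boxPoints(r),P[m][:,2].mean()
E
cat > f.py <<'E'
from h import *
for cam in ("top","scene"):
    z=np.load(cam+"0.npz");im,d=z["im"],z["d"];P=pts(cam,d)
    m=(im.max(2)<45)&(abs(P[...,2])<.012)&(P[...,0]>.44)&(P[...,0]<.76)&(P[...,1]>-.05)&(P[...,1]<.34)
    n,l,s,_=cv2.connectedComponentsWithStats(m.astype(np.uint8)); k=1+np.argmax(s[1:,4]); m=l==k
    print(s[k])
    v,u=np.nonzero(m);X=ray(cam,np.c_[u,v],0)[:,:2].astype(np.float32)
    r=cv2.minAreaRect(X);print(cam,"outer",r,cv2.boxPoints(r).round(3).tolist())
    # inner hole
    if 1:
        cs,h=cv2.findContours(m.astype(np.uint8),cv2.RETR_CCOMP,cv2.CHAIN_APPROX_NONE)
        holes=[c for c,hh in zip(cs,h[0]) if hh[3]>=0]
        if holes:
            c=max(holes,key=len)[:,0,:];r=cv2.minAreaRect(ray(cam,c,0)[:,:2].astype(np.float32));print("inner",r)
    if cam=="top": r,b,zm=carton_top(im,d);print("carton",r,b.round(4).tolist(),zm)
    print(cam,[ (n_,c["R"].shape) for n_,c in [(cam,cams.calibration(cam))]], -np.array(cams.calibration(cam)["R"]).T@cams.calibration(cam)["t"])
E
python3 f.py
```

```text
[ 253  164  112   95 2271]
top outer ((0.5943552851676941, 0.13745123147964478), (0.21826763451099396, 0.26786157488822937), 7.035902500152588) [[0.4699999988079071, 0.25699999928474426], [0.5019999742507935, -0.008999999612569809], [0.718999981880188, 0.017999999225139618], [0.6859999895095825, 0.2840000092983246]]
inner ((0.5949779748916626, 0.13981449604034424), (0.18664054572582245, 0.2397036999464035), 7.047737121582031)
carton ((0.5994305610656738, -0.06053702533245087), (0.12149873375892639, 0.09391702711582184), 15.540454864501953) [[0.5282999873161316, -0.031599998474121094], [0.5534999966621399, -0.12210000306367874], [0.6704999804496765, -0.08950000256299973], [0.6453999876976013, 0.0010000000474974513]] 0.16905601669602893
top [('top', (3, 3))] [0.38281308 0.09761465 1.1781294 ]
[290 184 115  58 767]
scene outer ((0.5903933048248291, 0.1479930877685547), (0.21822717785835266, 0.24488598108291626), 7.1480607986450195) [[0.46700000762939453, 0.25600001215934753], [0.4970000088214874, 0.013000000268220901], [0.7139999866485596, 0.03999999910593033], [0.6830000281333923, 0.28299999237060547]]
inner ((0.5937771201133728, 0.2596268951892853), (0.004142532125115395, 0.006281095556914806), 38.85625457763672)
scene [('scene', (3, 3))] [ 1.45887021 -0.11960224  0.94438346]
```

```bash
python3 - <<'E'
from h import *
from scipy.spatial.transform import Rotation as R
s=bot.read_state();r=R.from_rotvec(s["tcp_rot"]);print(r.as_matrix().round(3))
for sx in(1,-1):
    y=np.array([0,.7071,-.7071]);x=np.array([sx,0,0.]);T=R.from_matrix(np.c_[x,y,np.cross(x,y)])
    # intermediate: yaw about z first, then tilt about x
    D=np.array([[x[0],0,0],[0,0,0],[0,0,0]]);yd=np.array([0,0,-1.]);Td=R.from_matrix(np.c_[x,yd,np.cross(x,yd)])
    print(sx,(Td*r.inv()).as_rotvec()/(np.pi/4),(T*Td.inv()).as_rotvec()/(np.pi/4),(T*r.inv()).as_rotvec())
E
```

```text
[[ 0.292 -0.    -0.957]
 [ 0.957  0.     0.292]
 [ 0.    -1.     0.   ]]
1 [-1.11861972e-05 -7.96219006e-06 -1.62337733e+00] [ 1.  0. -0.] [ 0.67395734  0.4991757  -1.20513347]
-1 [ 8.63364364e-06 -1.21295322e-05  2.37662267e+00] [1. 0. 0.] [ 0.53916937 -0.72795511  1.75741373]
```

>>> {"name": "play_rows", "arguments": {
  "motion": [
    [[0, 0, 0.15], [0, 0, 0]],
    [[0.1, 0, 0.4], [0, 0, -0.15]],
    [[0.25, -0.15, 0.45], [0, 0, -0.35]],
    [[0.4, -0.3, 0.45], [0, 0, -0.55]],
    [[0.5, -0.45, 0.45], [0, 0, -0.7]],
    [[0.55, -0.6, 0.45], [0, 0, -0.8]],
    [[0.6, -0.75, 0.45], [0, 0, -0.9]],
    [[0.65, -0.9, 0.45], [0, 0, -1]],
    [[0.7, -1, 0.45], [0, 0, -1]]
  ],
  "gripper": 0.15
}}

```text
time: 2.22
tool_pos: [0.4538, 0.2971, 0.411]
tcp_rot: [-1.536, -0.384, 0.383]
wrist_force: [1.2, 0.3, -0.4]
width: 0.847
```

>>> {"name": "play_rows", "arguments": {
  "motion": [
    [[0.03, -0.15, 0], [0, 0, -0.1]],
    [[0.06, -0.3, 0], [0, 0, -0.2]],
    [[0.1, -0.45, 0], [0, 0, -0.35]],
    [[0.16, -0.6, 0], [0, 0, -0.5]],
    [[0.22, -0.75, 0], [0, 0, -0.62]],
    [[0.28, -0.9, 0], [0, 0, -0.623]],
    [[0.31, -1, 0], [0, 0, -0.623]],
    [[0.31, -1, 0], [0, 0, -0.623]],
    [[0.31, -1, 0], [0, 0, -0.623]]
  ]
}}

```text
time: 3.35
tool_pos: [0.5772, -0.1006, 0.4105]
tcp_rot: [-1.57, 0.001, 0.0]
wrist_force: [-1.0, 0.8, -0.4]
width: 0.847
```

>>> {"name": "play_rows", "arguments": {
  "motion": [
    [[0, -0.05, 0], [0.15, 0, 0]],
    [[0, -0.1, 0], [0.3, 0, 0]],
    [[0, -0.15, 0], [0.5, 0, 0]],
    [[0, -0.2, 0], [0.7, 0, 0]],
    [[0, -0.2, 0], [0.9, 0, 0]],
    [[0, -0.2, 0], [1, 0, 0]],
    [[0, -0.2, 0], [1, 0, 0]],
    [[0, -0.2, 0], [1, 0, 0]]
  ]
}}

```text
time: 4.35
tool_pos: [0.5776, -0.1796, 0.4115]
tcp_rot: [-0.787, -0.002, 0.002]
wrist_force: [0.6, -0.6, 0.1]
width: 0.849
```

```bash
python3 - <<'E'
from h import *
from scipy.spatial.transform import Rotation as R
s=bot.read_state();print(s["time"],s["q"].round(2),s["tool_pos"].round(4),R.from_rotvec(s["tcp_rot"]).as_matrix().round(3))
E
```

```text
4.35 [-0.67  0.31  1.4   0.63  1.91 -0.61] [ 0.5776 -0.1796  0.4115] [[ 1.    -0.001 -0.002]
 [ 0.002  0.706  0.708]
 [ 0.001 -0.708  0.706]]
```

>>> {"name": "play_rows", "arguments": {
  "motion": [
    [[0.03, 0, -0.12], [0, 0, 0]],
    [[0.056, 0, -0.25], [0, 0, 0]],
    [[0.056, 0, -0.4], [0, 0, 0]],
    [[0.056, 0, -0.55], [0, 0, 0]],
    [[0.056, 0, -0.7], [0, 0, 0]],
    [[0.056, 0, -0.82], [0, 0, 0]],
    [[0.056, 0, -0.92], [0, 0, 0]],
    [[0.056, 0, -0.96], [0, 0, 0]],
    [[0.056, 0, -0.96], [0, 0, 0]]
  ]
}}

```text
time: 5.48
tool_pos: [0.6001, -0.1801, 0.0271]
tcp_rot: [-0.785, -0.001, 0.001]
wrist_force: [0.4, -1.1, 0.7]
width: 0.851
```

```bash
python3 - <<'E'
from h import *
a,_=shot("scene","s1");im,d=shot("top","t1")
cv2.imwrite("pics/c1.png",np.vstack([cv2.resize(a[120:320,120:420],(800,300*800//450))[:,:,::-1][:290],cv2.resize(im[100:300,200:500,::-1],(800,300))]))
print(carton_top(im,d,(0.165,0.175)),bot.read_state()["q"].round(2))
E
```

```text
(((0.6003953218460083, -0.06139715015888214), (0.12010066956281662, 0.09174273908138275), 15.540456771850586), array([[ 0.5302505 , -0.03329138],
       [ 0.55483013, -0.12168015],
       [ 0.67054015, -0.08950292],
       [ 0.6459605 , -0.00111415]], dtype=float32), np.float64(0.16953071828415672)) [-0.65  0.67  1.64  0.61  1.41 -0.93]
```

View pics/s1.png

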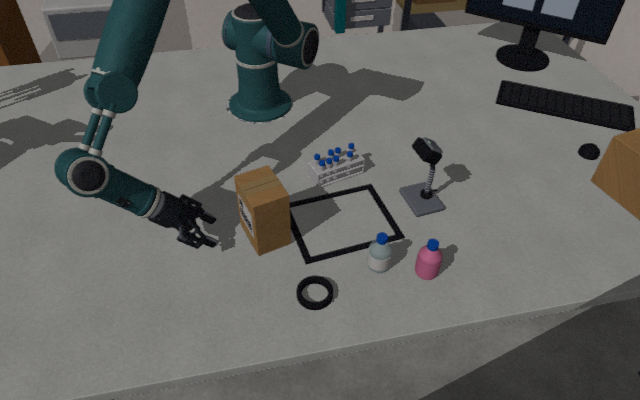

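View pics/t1.png

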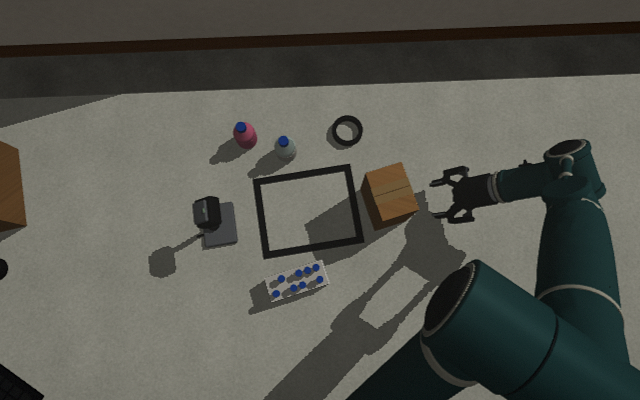

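>>> {"name": "play_rows", "arguments": {
  "motion": [
    [[0, 0.06, -0.005], [0, 0, 0]],
    [[0, 0.1, -0.005], [0, 0, 0]],
    [[0, 0.125, -0.005], [0, 0, 0]],
    [[0, 0.15, -0.005], [0, 0, 0]],
    [[0, 0.17, -0.005], [0, 0, 0]],
    [[0, 0.19, -0.005], [0, 0, 0]],
    [[0, 0.21, -0.005], [0, 0, 0]],
    [[0, 0.23, -0.005], [0, 0, 0]],
    [[0, 0.25, -0.005], [0, 0, 0]],
    [[0, 0.25, -0.005], [0, 0, 0]]
  ]
}}

```text
time: 6.82
tool_pos: [0.5998, -0.0798, 0.0246]
tcp_rot: [-0.784, -0.0, 0.0]
wrist_force: [0.3, -0.7, 0.2]
width: 0.851
```

```bash
cat > g.py <<'E'
from h import *
import sys
im,d=shot("top",sys.argv[1]);r,b,z=carton_top(im,d,(0.16,0.178));print(r,z)
C=np.array([.5947,.1385]);a=np.radians(7.04);ex=np.array([-np.sin(a),np.cos(a)]);ey=np.array([-np.cos(a),-np.sin(a)])
print("corners field",np.c_[(b-C)@ex,(b-C)@ey].round(4).tolist(), "world",b.round(4).tolist())
print(bot.read_state()["tool_pos"].round(4),bot.read_state()["wrist_force"].round(1))
E
python3 g.py t2
```

```text
((0.6141536831855774, -0.10853122919797897), (0.12095833569765091, 0.24508123099803925), 0.9952649474143982) 0.16921634113747766
corners field [[-0.1193, 0.0582], [-0.363, 0.084], [-0.3758, -0.0363], [-0.1321, -0.0621]] world [[0.5515999794006348, 0.012900000438094139], [0.5558000206947327, -0.2320999950170517], [0.676800012588501, -0.23000000417232513], [0.6725000143051147, 0.014999999664723873]]
[ 0.5999 -0.0801  0.0245] [ 0.5 -0.9 -0.2]
```

View pics/t2.png

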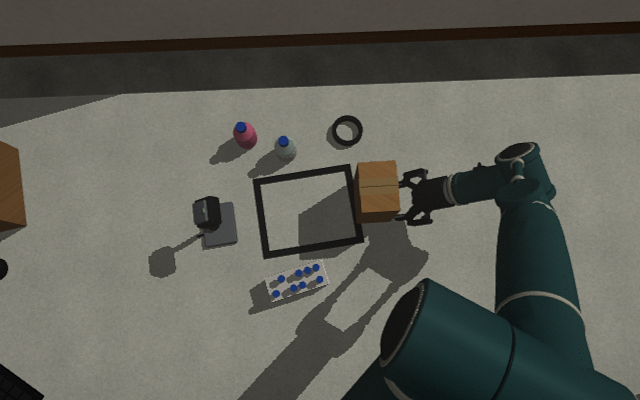

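>>> {"name": "play_rows", "arguments": {
  "motion": [
    [[0, -0.03, 0], [0, 0, 0.03]],
    [[0.03, -0.03, 0], [0, 0, 0.133]],
    [[0.03, -0.02, 0], [0, 0, 0.133]],
    [[0.03, 0.0, 0], [0, 0, 0.133]],
    [[0.03, 0.015, 0], [0, 0, 0.133]],
    [[0.03, 0.03, 0], [0, 0, 0.133]],
    [[0.03, 0.045, 0], [0, 0, 0.133]],
    [[0.03, 0.06, 0], [0, 0, 0.133]],
    [[0.029, 0.075, 0], [0, 0, 0.133]],
    [[0.028, 0.088, 0], [0, 0, 0.133]]
  ]
}}

```text
time: 8.12
tool_pos: [0.6108, -0.0453, 0.0245]
tcp_rot: [-0.785, -0.041, 0.099]
wrist_force: [1.3, -2.6, -1.0]
width: 0.849
```

```bash
python3 - <<'E'
s=open('h.py').read()
s=s.replace("    v,u=np.nonzero(m); X=ray(\"top\"","    i16=im.astype(int); m&=(i16[...,0]-i16[...,2]>25); n,l,st,_=cv2.connectedComponentsWithStats(m.astype(np.uint8)); m=l==1+np.argmax(st[1:,4])\n    v,u=np.nonzero(m); X=ray(\"top\"")
open('h.py','w').write(s)
E
python3 g.py t3
```

```text
((0.6089866161346436, 0.0011233240365982056), (0.11923365294933319, 0.09099909663200378), 5.968167781829834) 0.16959785169886446
corners field [[-0.0915, 0.0614], [-0.1825, 0.0631], [-0.1847, -0.0561], [-0.0937, -0.0578]] world [[0.5450000166893005, 0.04019999876618385], [0.5544000267982483, -0.0502999983727932], [0.6729999780654907, -0.03790000081062317], [0.6635000109672546, 0.05260000005364418]]
[ 0.6107 -0.0446  0.0246] [ 0.2 -1.1 -1.4]
```

View pics/t3.png

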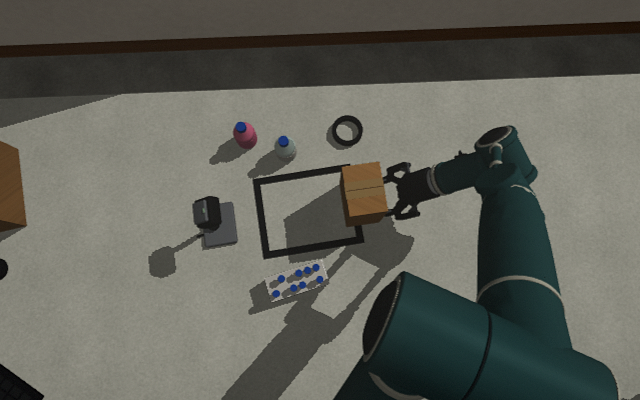

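>>> {"name": "play_rows", "arguments": {
  "motion": [
    [[0.006, -0.06, 0], [0, 0, 0]],
    [[0.012, -0.1, 0], [0, 0, 0]],
    [[0.012, -0.1, 0.1], [0, 0, 0]],
    [[0.012, -0.1, 0.2], [0, 0, 0]],
    [[0.012, -0.1, 0.289], [0, 0, 0]],
    [[0.009, -0.06, 0.289], [0, 0, 0]],
    [[0.004, -0.03, 0.289], [0, 0, 0]],
    [[0.002, -0.015, 0.289], [0, 0, 0]],
    [[0, 0, 0.289], [0, 0, 0]],
    [[0, 0, 0.289], [0, 0, 0]]
  ]
}}

```text
time: 9.43
tool_pos: [0.6104, -0.0452, 0.1394]
tcp_rot: [-0.784, -0.04, 0.1]
wrist_force: [0.5, 1.3, -0.1]
width: 0.846
```

```bash
python3 g.py t4
```

```text
((0.608892023563385, 0.0018068738281726837), (0.11927951127290726, 0.09106878191232681), 5.968167781829834) 0.16957897740519065
corners field [[-0.0908, 0.0614], [-0.1818, 0.0631], [-0.184, -0.0561], [-0.093, -0.0578]] world [[0.5447999835014343, 0.04089999943971634], [0.5543000102043152, -0.04969999939203262], [0.6729000210762024, -0.037300001829862595], [0.6635000109672546, 0.053300000727176666]]
[ 0.6107 -0.0455  0.1397] [ 0.7  0.5 -0.5]
```

Still standing with contact just made, so now I lean it slowly.

>>> {"name": "play_rows", "arguments": {
  "motion": [
    [[-0.002, 0.015, 0], [0, 0, 0]],
    [[-0.004, 0.03, 0], [0, 0, 0]],
    [[-0.006, 0.045, 0], [0, 0, 0]],
    [[-0.007, 0.06, 0], [0, 0, 0]],
    [[-0.009, 0.075, 0], [0, 0, 0]],
    [[-0.011, 0.09, 0], [0, 0, 0]],
    [[-0.012, 0.1, 0], [0, 0, 0]]
  ]
}}

```text
time: 10.35
tool_pos: [0.6059, -0.0051, 0.1401]
tcp_rot: [-0.784, -0.041, 0.1]
wrist_force: [0.2, -1.7, 1.6]
width: 0.849
```

```bash
python3 - <<'E'
from h import *
shot("top","t5");a,_=shot("scene","s5")
for n in ("foot_left","foot_right","head_left","head_right"): print(n,[(w("scene",r["xyz"]).round(3).tolist(),round(r["conf"],2)) for r in cams.mark_of("scene",n)][:2])
cv2.imwrite("pics/s5c.png",cv2.resize(a[120:300,120:460],(800,424))[:,:,::-1])
E
```

```text
foot_left [([0.809, 0.02, -0.003], 0.3)]
foot_right [([0.66, 0.052, 0.002], 0.96)]
head_left [([0.537, 0.082, 0.166], 0.86), ([0.563, 0.37, 0.001], 0.36)]
head_right [([0.66, 0.103, 0.168], 0.57)]
```

View pics/s5c.png

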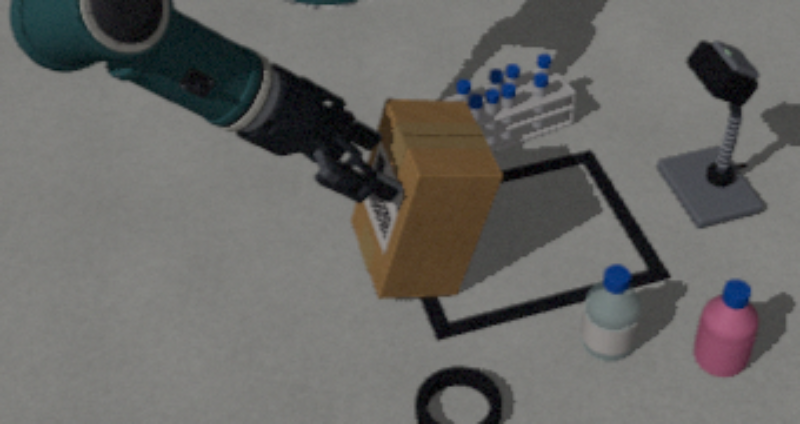

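It is leaning about 17° with the foot still at y=0.052, so it isn't slipping. I'll carry on.

>>> {"name": "play_rows", "arguments": {
  "motion": [
    [[-0.002, 0.015, 0], [0, 0, 0]],
    [[-0.004, 0.03, 0], [0, 0, 0]],
    [[-0.005, 0.042, 0], [0, 0, 0]],
    [[-0.007, 0.055, 0], [0, 0, 0]],
    [[-0.008, 0.067, 0], [0, 0, 0]],
    [[-0.009, 0.08, 0], [0, 0, 0]],
    [[-0.011, 0.09, 0], [0, 0, 0]],
    [[-0.011, 0.09, 0], [0, 0, 0]],
    [[-0.011, 0.09, 0], [0, 0, 0]]
  ]
}}

```text
time: 11.78
tool_pos: [0.6018, 0.0302, 0.1402]
tcp_rot: [-0.785, -0.041, 0.099]
wrist_force: [0.8, -0.0, 0.3]
width: 0.851
```

```bash
python3 - <<'E'
from h import *
shot("top","t6");a,_=shot("scene","s6")
cv2.imwrite("pics/s6c.png",cv2.resize(a[120:300,120:460],(800,424))[:,:,::-1])
E
```

```text
(no output)
```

View pics/s6c.png

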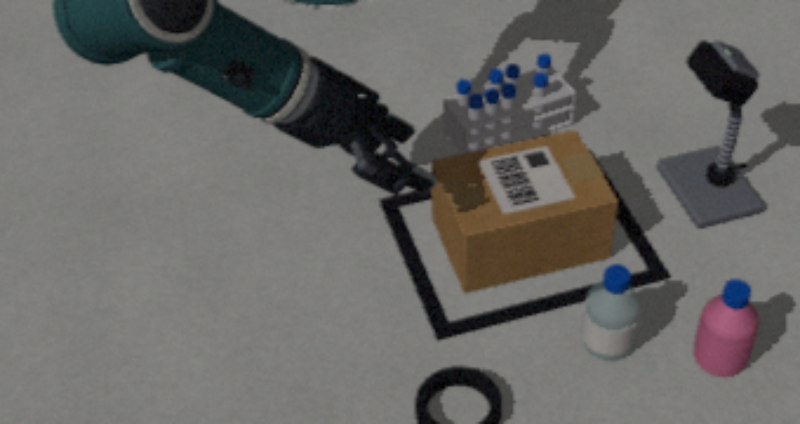

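The carton is down label up inside the tape. I'll withdraw the arm back and up, then verify.

>>> {"name": "play_rows", "arguments": {
  "motion": [
    [[0.01, -0.08, 0.06], [0, 0, 0]],
    [[0.02, -0.2, 0.2], [0, 0, 0]],
    [[0.03, -0.3, 0.3], [0, 0, 0]],
    [[0.03, -0.4, 0.4], [0, 0, 0]],
    [[0.03, -0.4, 0.4], [0, 0, 0]],
    [[0.03, -0.4, 0.4], [0, 0, 0]]
  ]
}}

```text
time: 12.62
tool_pos: [0.6135, -0.1299, 0.2996]
tcp_rot: [-0.785, -0.04, 0.099]
wrist_force: [0.1, 0.9, -0.7]
width: 0.851
```

```bash
python3 - <<'E'
from h import *
im,d=shot("top","t7")
P=pts("top",d);i=im.astype(int)
m=(d>0)&(abs(P[...,2]-.09)<.02)&(i[...,0]-i[...,2]>-60)&(P[...,0]>.48)&(P[...,0]<.72)&(P[...,1]>.0)&(P[...,1]<.3)
n,l,s,_=cv2.connectedComponentsWithStats(m.astype(np.uint8));m=l==1+np.argmax(s[1:,4])
v,u=np.nonzero(m);r=cv2.minAreaRect(ray("top",np.c_[u,v],.09)[:,:2].astype(np.float32));b=cv2.boxPoints(r)
C=np.array([.5947,.1385]);a=np.radians(7.04);ex=np.array([-np.sin(a),np.cos(a)]);ey=np.array([-np.cos(a),-np.sin(a)])
print(r,np.c_[(b-C)@ex,(b-C)@ey].round(4).tolist())
A=np.c_[P[m][:,:2],np.ones(m.sum())];k=np.linalg.lstsq(A,P[m][:,2],rcond=None)[0];print("plane tilt deg",np.degrees(np.hypot(*k[:2])),P[m][:,2].mean())
for n in("bottle","rack","roll"): print(n,[(w("top",q["xyz"]).round(3).tolist(),round(q["conf"],2)) for q in cams.mark_of("top",n)][:3])
E
```

```text
((0.5933495759963989, 0.13880744576454163), (0.12226881831884384, 0.17025338113307953), 5.940794944763184) [[0.0868, 0.0608], [-0.0835, 0.0641], [-0.0858, -0.0582], [0.0844, -0.0615]]
plane tilt deg 0.6181546557396459 0.08964639287873279
bottle [([0.801, 0.298, -0.002], 0.97), ([0.757, 0.189, 0.004], 0.82)]
rack [([0.41, 0.172, 0.001], 0.98)]
roll [([0.81, 0.023, 0.0], 0.84)]
```

View pics/t7.png

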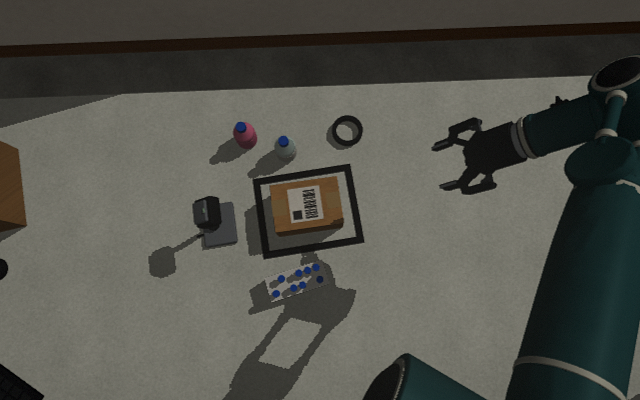

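The top view shows the carton label up at (307,206), well inside the tape. The bystanders have not moved and the arm is clear.

```bash
python3 -c "
from h import *
print(bot.finish_job())"
```

```text
the job is handed in; nothing more can be done
None
```

The carton now lies flat on its back, label up, inside the taped outline, and I have handed the job in. It reported no verdict.

**What I did:** I pushed the carton upright from behind with both fingertips low down. That squared it to the field and brought its foot just past the near tape, to about -0.092 m in the field's x. I then leaned it over at about 0.145 m height until it fell towards the reader, and withdrew the arm.

**Last checks:**

| Check | Result |
|---|---|
| Carton corners, field x | -0.086 to 0.087 m (limit ±0.125) |
| Carton corners, field y | -0.062 to 0.064 m (limit ±0.1) |
| Tilt of the label face | about 0.6° |
| Bottle, rack and roll | within about 2 mm of their first positions |
| Arm | clear of everything |
| Time at last arm reading | about 12.6 s |

**Detector misses:** while the carton was leaning, the network placed `foot_left` at the tape roll, with low confidence. In the final view it also ranked the pink look-alike above the real bottle. I ignored both, since the picture and depth measurements agreed with each other.

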